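# Let the waiting tubes out of the gravity chute with its lid lever

## Task

Empty the small gravity chute on the bench into the tote at its outlet: press the lever's black pad down with a fingertip so that the linked clear lid lifts, and keep it up until all three waiting black tubes have rolled into the tote. Then let the lever come back up slowly under your finger so that the lid settles fully shut without slamming, and come away. Work only by the lever: do not touch the lid or the tubes, pick nothing up, and leave the tote and the other things on the bench where they stand.

Things in the scene. Friction and masses are not known exactly. Their poses are not given: they have to be found in the camera images.
- chute: gravity tube chute fixed to the bench: aluminium-profile frame with clear side windows, 128 mm (x) by 230 mm (y) on a 170 x 265 mm base plate, top rails at height 165 mm. Origin on the bench under its middle; its y axis points up the slope, so tubes run out towards its -y end over a steel spout (spout end at y = -165 mm, 58 mm high); the lever is on its -x side, z is up. The steel bed slopes 16 degrees
- pad (a point): middle of the top face of the lever's black rubber pad, 34 mm (chute x) by 44 mm (along the lever), 8 mm thick, beyond the frame's upper (+y) end, nothing above it. Lid shut: at chute (-90, 213, 150) mm, sloping up 0.3 rad towards +y. Halfway: level. Fully down: 52 mm above the bench, 10 mm farther to +y, sloping down 0.3 rad. It swings about chute (y 60, z 85) mm, radius 166 mm
- lever_pivot (a joint): lever angle in rad: 0 at rest (pad up, lid shut), 0.6 at the stop (pad fully down). A push rod joins it to the lid, both turn by the same angle. Pressing takes about 2 to 5 N straight down at the pad; the lid's weight drives it back to 0 as soon as the pad is let go
- lid_hinge (a joint): lid angle in rad: 0 shut, 0.6 fully open. From about 0.1 the tubes pass under the skirt. Let go from open, the lid falls and slams
- lid: clear lid in an aluminium edge, 126 mm wide, 180 mm long, with a skirt 93 mm deep at its front that closes the outlet; about 0.6 kg. Origin on its hinge axis, chute (0, 60, 170) mm; it reaches towards chute -y and its front rises. Not to be touched
- lever: cranked flat steel lever on the chute's -x side, bar 8 x 16 mm, in the plane chute x = -81 mm; origin on its pivot, chute (-81, 60, 85) mm; the pad is on its long arm
- tube1: loose black plastic tube, 24 mm outside diameter, 70 mm long, 35 g, origin at its middle, axis along its x; waits crosswise on the sloping bed behind the lid's front skirt, first in the row, against the skirt
- tube2: loose black plastic tube, 24 mm outside diameter, 70 mm long, 35 g, origin at its middle, axis along its x; waits crosswise on the sloping bed behind the lid's front skirt, second in the row
- tube3: loose black plastic tube, 24 mm outside diameter, 70 mm long, 35 g, origin at its middle, axis along its x; waits crosswise on the sloping bed behind the lid's front skirt, last in the row
- tote: loose clear plastic tote, 200 mm (x) by 220 mm (y), 45 mm high, 4 mm walls, 0.5 kg, origin under its middle; stands under the spout at the chute's -y end
- sample: a lone tube like the others standing on end on the bench, 24 mm across, 70 mm high, origin at its foot; to be left alone
- oil: small white bottle with a black cap, 44 mm across, 85 mm high, origin at its foot; to be left alone
- jaw: spare clamp jaw, an aluminium block 40 x 50 mm, 38 mm high, origin under its middle; to be left alone
- driver: screwdriver with a black handle lying along its x beyond the chute, 170 mm long; to be left alone

How it is judged:
By the outcome, as a careful person would: the job done as asked, in the order asked, and still so for the second after the job is handed in, with the robot touching nothing.
It also fails if it takes over 42 s, if anything falls off the work surface, if the arm or the gripper's body presses on something with over 40 N, if the wrist force passes 120 N, or if a joint passes its speed limit or range.

## Robot

A 6-joint arm with a two-finger parallel gripper is mounted at the origin on the work surface. World frame = base frame: x ahead of the robot, y to its left, z up, the work surface at z = 0. Lengths are in m, angles in degrees, forces in N, time in s.
With the tool pointing down it reaches from about 0.375 to 0.75 m from the base axis. Payload 9 kg.
Tool frame: the origin (TCP) lies where the fingers leave the gripper's body, on its centre line; the fingertips stand 73 mm ahead of it and the grasp point (between the pads) lies 54 mm ahead of it (robot.tip_reach is the distance from the TCP to the fingertips, in m); z points along the fingers, y is the direction in which the jaws open and shut (so a half turn about z gives the same grasp; the last joint's range is limited). The gripper opens to 85 mm and grips with 20 to 120 N. Pads are 22 mm wide; open, the fingers measure 114 mm over their backs; the gripper's body (76 mm by 85 mm) begins 54 mm behind the grasp point. The pads swing forward as they close: fully open they stand 13 mm farther back than shut.
Start: joints at [52.386, 5.964, 5.575, 89.605, 0, 77.527], TCP at [0.255, 0.543, 0.304] pointing down, gripper open.
Joint ranges: [-171.21, 171.21], [-48.23, 106.86], [-62.78, 66.21], [-105.2, 120.99], [-86.42, 89.51], [-180, 180]. Speed limits (degrees/s): [127.2, 127.2, 147.25, 180, 180, 180].

## Interface

Orientations are given as [roll, pitch, yaw] about the fixed x, y, z axes, in that order (R = Rz(yaw) Ry(pitch) Rx(roll)).
In Python, from plant import robot gives the robot as it stands. Calls block until the motion is done:
- robot.move_pose(position, orientation): joint-space move of the TCP to a pose.
- robot.line_to(position, vel=0.15, rotation=None, guard=None): straight line of the TCP; rotation=None keeps the orientation; vel is the mean speed in m/s. With guard (N) it stops when the force on the tool has changed by that much, and returns True; else False.
- robot.goto_joints(angles): joint-space move.
- robot.set_gripper(opening): finger opening in m; the grip force is fixed at half the most; returns when the fingers have stopped.
- robot.pause(seconds).
- robot.ik(position, orientation): joint angles nearest the present ones, or None.
- robot.observe(): the state.
- robot.grab_frame(name): name is "scene" or "top" or "wrist"; returns the picture (480x640x3 uint8, blue, green, red); there is no depth.
- robot.get_calibration(name): a dict with "vertical_fov" (degrees; the focal length in pixels is half the picture's height over the tangent of half this angle, whatever the lens; pixels are square), "cx", "cy" (the principal point, pixels), "k1" (the pictures are not rectified: a ray, as slopes to the right and down, at radius r is drawn at 1 + k1 r^2 times it, then the intrinsics apply), "rvec" (rotation vector, rad) and "tvec" (3), from world to camera coordinates, as OpenCV has them. Camera axes: x right, y down, z forward; pixel columns grow to the right and rows downward; lengths in m; the calibration is good to about 2 mm. A picture is of the moment at which its call begins: read the wrist's pose just before it. get_calibration takes no time and is no camera call; for the wrist camera it gives the pose at the moment of the call.
A pose or a line that the arm cannot do raises robot.IKError and nothing moves.
- robot.job_done(): hands the job in, once; it reports no verdict.
The state is a dict: "time": time; "q": joint angles; "qvel": joint speeds; "joint_torque": joint torques, N m; "tool_pos": TCP position; "tcp_rot": TCP orientation; "ft_force": force on the tool from outside, world axes, zero at the start; "torque": the same for the moment, N m; "gripper_width": finger opening in m.
Only numpy, scipy, OpenCV 4.12 (cv2) and the standard library are available. Lean on these libraries where they do the work, as an engineer would, in place of code of your own. Each camera call takes 0.05 s, during which the arm holds its last target. There are 200 camera calls.

## Working session

There is one attempt and no reset: what is moved stays moved. The work goes in short steps, each a Python script; the robot and the scene stay as the last script left them, time stands still between calls to the robot, and variables do not carry over. Pictures are saved under pics/ and viewed, about 8 in all and at most 12, crops included, and the job is handed in when it is done.

```bash
ls; mkdir -p pics; python3 - <<'E'
from plant import robot
import cv2
for n in("scene","top"):
    cv2.imwrite(f"pics/{n}0.png",robot.grab_frame(n)); print(n,robot.get_calibration(n))
print(robot.observe())
E
```

```text
pics
scene {'vertical_fov': 43.00330041569252, 'cx': 314.29530547815585, 'cy': 244.89528354232738, 'k1': 0.007259525498008711, 'rvec': array([ 1.17592334,  2.49646477, -0.77981239]), 'tvec': array([ 0.38059887, -0.30414269,  1.5799446 ])}
top {'vertical_fov': 51.01874712464627, 'cx': 323.8032199416171, 'cy': 232.65352639037482, 'k1': -0.041459892180238225, 'rvec': array([ 2.15942024, -2.11597202,  0.23228982]), 'tvec': array([-0.04693842,  0.61565189,  1.02445339])}
{'time': 0.1, 'q': array([5.23869170e+01, 5.99533122e+00, 5.53343440e+00, 8.96055967e+01,
       1.25219000e-03, 7.75264709e+01]), 'qvel': array([ 0.00118971, -0.07763969,  0.0813326 ,  0.01237351,  0.04777222,
       -0.06656121]), 'joint_torque': array([ 5.13288498e-03, -5.58204174e+01,  5.04724610e+01,  1.28691219e-02,
       -3.40261613e-04,  9.00449422e-07]), 'tool_pos': array([0.25475388, 0.54300222, 0.30321711]), 'tcp_rot': array([-1.79934370e+02, -1.58004479e-02,  1.54860436e+02]), 'ft_force': array([0.15871401, 0.16968082, 0.51104439]), 'torque': array([-0.0415318 , -0.05059588, -0.00831981]), 'gripper_width': 0.08533220259640896}
```

View pics/scene0.png

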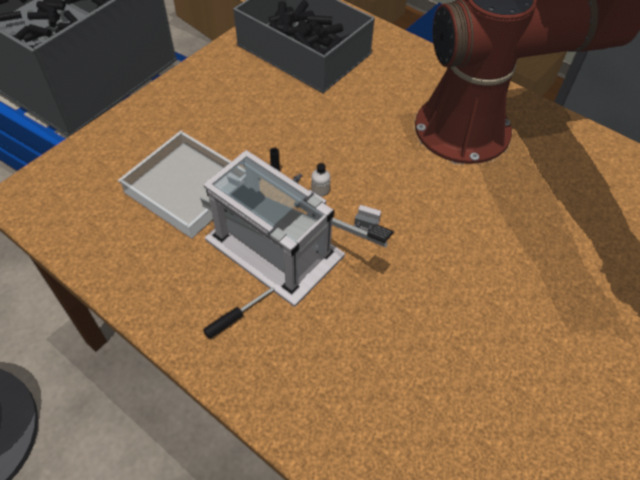

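View pics/top0.png

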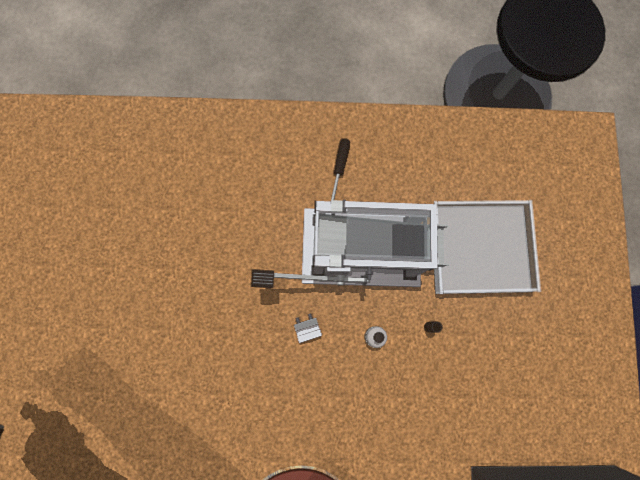

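The top view shows the chute with its upper end towards image left, the pad at about (262,278), and the tote at the right. I'll enlarge it for accurate points.

```bash
python3 - <<'E'
import cv2
i=cv2.imread("pics/top0.png")[190:300,240:450]
cv2.imwrite("pics/c1.png",cv2.resize(i,None,fx=3.8,fy=3.8,interpolation=cv2.INTER_CUBIC))
i=cv2.imread("pics/scene0.png")[140:310,190:400]
cv2.imwrite("pics/c2.png",cv2.resize(i,None,fx=3.5,fy=3.5,interpolation=cv2.INTER_CUBIC))
E
```

```text
(no output)
```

View pics/c1.png

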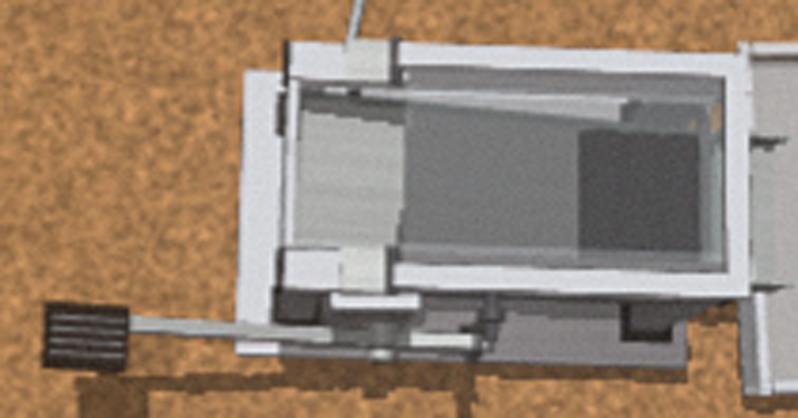

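View pics/c2.png

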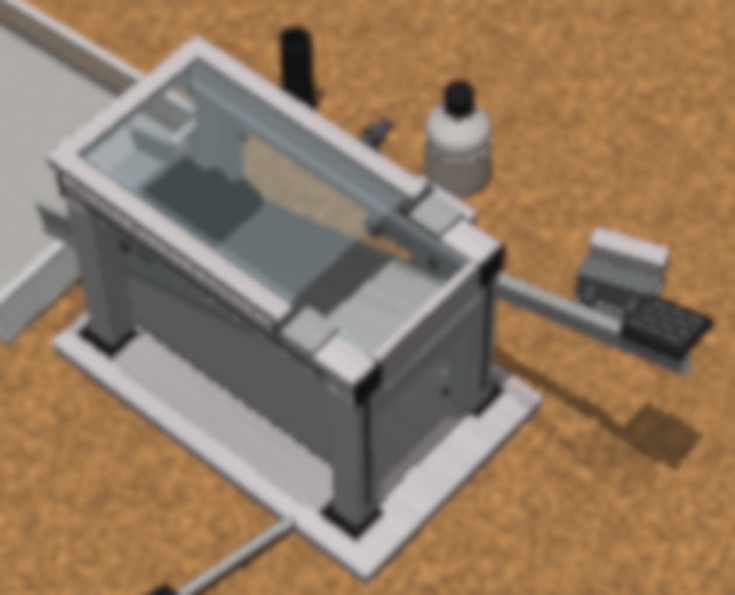

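```bash
cat > h.py <<'E'
import numpy as np,cv2
from plant import robot
def proj(cal,P):
    P=np.atleast_2d(P)@cv2.Rodrigues(cal["rvec"])[0].T+cal["tvec"]
    f=240/np.tan(np.radians(cal["vertical_fov"]/2)); s=P[:,:2]/P[:,2:]
    s=s*(1+cal["k1"]*(s**2).sum(1,keepdims=True))
    return s*f+[cal["cx"],cal["cy"]]
def rt(p,P):
    c,s=np.cos(p[2]),np.sin(p[2]); P=np.atleast_2d(P)
    return P@np.array([[c,s,0],[-s,c,0],[0,0,1]])+[p[0],p[1],0]
E
python3 - <<'E'
from h import *
from scipy.optimize import least_squares
ct,cs=robot.get_calibration("top"),robot.get_calibration("scene")
H=None
T=[((-90,213,150),(86,336)),((85,132.5,H),(245,70)),((-85,132.5,H),(237,353)),((-85,-132.5,H),(686,366)),((64,115,165),(287,42)),((-64,115,165),(280,290))]
S=[((-90,213,150),(668,325)),((85,132.5,H),(367,572)),((-85,132.5,H),(541,400)),((85,-132.5,H),(55,343)),((64,115,165),(360,378)),((-64,115,165),(503,247))]
def res(p,full=False):
    r=[]
    for L,cal,k,o in((T,ct,3.8,(239.5,189.5)),(S,cs,3.5,(189.5,139.5))):
        P=np.array([[a,b,p[3]*1000 if c is None else c] for (a,b,c),_ in L])/1000
        r.append(proj(cal,rt(p,P))-(np.array([q for _,q in L])/k+o))
    return np.vstack(r) if full else np.vstack(r).ravel()
s=least_squares(res,[.5,.0,0,.008],loss="soft_l1")
print(s.x,np.degrees(s.x[2])); print(res(s.x,True).round(1))
p=s.x; np.save("p.npy",p[:3])
print("pad",rt(p,np.array([-.09,.213,.15])), "pad dn",rt(p,np.array([-.09,.223,.052])),proj(ct,[[.255,.543,.3]]))
E
```

```text
[ 0.59519762 -0.12450541 -0.00927239  0.0053999 ] -0.5312688151779668
[[-1.9  0.2]
 [ 1.3  0.5]
 [ 0.9  0.8]
 [ 1.4  0.8]
 [-1.5 -0.2]
 [-1.6 -0.5]
 [ 0.9 -0.5]
 [-1.7  1.7]
 [-0.7 -0.7]
 [-2.4 -0.1]
 [-0.4  2.5]
 [ 1.1 -0.5]]
pad [[0.50717648 0.08931994 0.15      ]] pad dn [[0.50726921 0.09931951 0.052     ]] [[-44.9428529  423.18569453]]
```

```bash
python3 - <<'E'
from h import *
from scipy.optimize import least_squares
ct,cs=robot.get_calibration("top"),robot.get_calibration("scene")
H=None
T=[((-90,213,150),(86,336)),((85,132.5,H),(245,70)),((-85,132.5,H),(237,353)),((-85,-132.5,H),(686,366)),((64,115,165),(287,42)),((-64,115,165),(280,290))]
S=[((-90,213,150),(668,325)),((85,132.5,H),(367,572)),((-85,132.5,H),(541,400)),((85,-132.5,H),(55,343)),((64,115,165),(360,378)),((-64,115,165),(503,247))]
def res(p,full=False):
    r=[]
    for L,cal,k,o in((T,ct,3.8,(239.5,189.5)),(S,cs,3.5,(189.5,139.5))):
        P=np.array([[a,b+(p[4]*1000 if c is None else 0),p[3]*1000 if c is None else c] for (a,b,c),_ in L])/1000
        r.append(proj(cal,rt(p,P))-(np.array([q for _,q in L])/k+o))
    return np.vstack(r) if full else np.vstack(r).ravel()
s=least_squares(res,[.5,.0,0,.008,0],loss="soft_l1")
print(s.x,np.degrees(s.x[2])); print(res(s.x,True).round(1))
p=s.x; np.save("p.npy",p[:3])
print("pad",rt(p,np.array([-.09,.213,.15])))
t=least_squares(lambda X:np.r_[proj(ct,X)[0]-(np.array([86,336])/3.8+(239.5,189.5)),proj(cs,X)[0]-(np.array([668,325])/3.5+(189.5,139.5))],[.5,.09,.15]); print("tri",t.x,t.fun)
E
```

```text
[ 0.59509023 -0.12709079 -0.0095665   0.0083518   0.00587799] -0.5481200054769161
[[-0.6  0.2]
 [-0.1  0.2]
 [-0.7  0.7]
 [ 0.3  0.7]
 [-0.1 -0.2]
 [-0.3 -0.4]
 [-0.1 -1.2]
 [-0.5  1.9]
 [ 0.6 -0.6]
 [-1.5 -0.2]
 [-1.5  1.8]
 [ 0.1 -1.2]]
pad [[0.50713198 0.08676043 0.15      ]]
tri [0.507508   0.08670411 0.14662242] [-0.39157541  0.21051993 -0.45075515 -0.05455774]
```

```bash
python3 - <<'E'
from h import *
p=np.load("p.npy"); yaw=180+np.degrees(p[2]); tr=robot.tip_reach; print(tr)
robot.set_gripper(0)
tip=rt(p,np.array([-.09,.213,.195]))[0]
robot.move_pose((tip+[0,0,tr]).tolist(),[180,0,yaw])
o=robot.observe(); print(o["time"],o["tool_pos"],o["tcp_rot"],o["ft_force"],o["gripper_width"],robot.tip_reach)
for n in("scene","top"):
    i=robot.grab_frame(n)
    i=i[120:300,180:440] if n=="scene" else i[190:340,200:460]
    cv2.imwrite(f"pics/{n}1.png",cv2.resize(i,None,fx=3,fy=3,interpolation=cv2.INTER_CUBIC))
E
```

```text
0.0726
2.7583 [0.50710732 0.08736611 0.26772014] [1.79989778e+02 8.93344993e-03 1.79486088e+02] [ 0.75744916 -0.59331871  0.5165402 ] -0.0003199689548314359 0.0726
```

View pics/scene1.png

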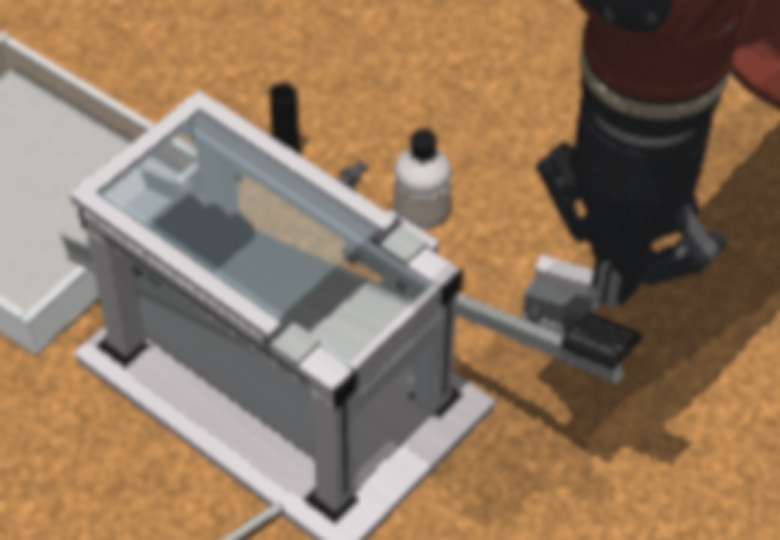

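The closed fingertips (≈620,300 in the crop) stand over the pad (≈600,340), with clear space to the frame. Next is a guarded touch.

```bash
python3 - <<'E'
from h import *
p=np.load("p.npy"); tr=robot.tip_reach
f0=robot.observe()["ft_force"]
g=robot.line_to((rt(p,np.array([-.09,.213,.165]))[0]+[0,0,tr]).tolist(),vel=.05,guard=4); print(g)
f0=robot.observe()["ft_force"]
g=robot.line_to((rt(p,np.array([-.09,.213,.140]))[0]+[0,0,tr]).tolist(),vel=.02,guard=1.2)
o=robot.observe(); print(g,o["time"],o["tool_pos"]-[0,0,tr],o["ft_force"]-f0)
E
```

```text
False
True 4.35 [0.50703606 0.08683474 0.15113514] [0.02940148 0.37361034 1.74921799]
```

```bash
cat >> h.py <<'E'
def tip(p,th,up=0):
    a=.402-th
    return (rt(p,np.array([-.09,.06+.166*np.cos(a),.085+.166*np.sin(a)+up]))[0]+[0,0,robot.tip_reach]).tolist()
E
python3 - <<'E'
from h import *
p=np.load("p.npy")
for th in(.12,.25,.38,.5):
    g=robot.line_to(tip(p,th),vel=.04,guard=15); o=robot.observe(); print(th,g,o["time"],(o["tool_pos"]-[0,0,robot.tip_reach]).round(4),o["ft_force"].round(1))
    if g: break
robot.pause(1.5)
o=robot.observe(); print(o["time"],o["ft_force"].round(1))
i=robot.grab_frame("top")[190:320,230:550]; j=robot.grab_frame("scene")[110:290,110:410]
w=lambda i:cv2.resize(i,(800,int(800*i.shape[0]/i.shape[1])),interpolation=cv2.INTER_CUBIC)
v=np.vstack([w(i),w(j)]); cv2.imwrite("pics/open.png",cv2.resize(v,None,fx=600/v.shape[0],fy=600/v.shape[0]))
E
```

```text
0.12 False 5.025 [0.5072 0.0933 0.1314] [-1.9  2.2  4.3]
0.25 False 5.7167 [0.5074 0.0976 0.1103] [0.7 0.6 3.7]
0.38 False 6.4083 [0.5072 0.0997 0.0887] [ 0.7 -1.5  4.2]
0.5 False 7.0583 [0.5072 0.0989 0.0688] [-0.2 -1.1  3.7]
8.5583 [-2.4 -1.2  3.5]
```

View pics/open.png

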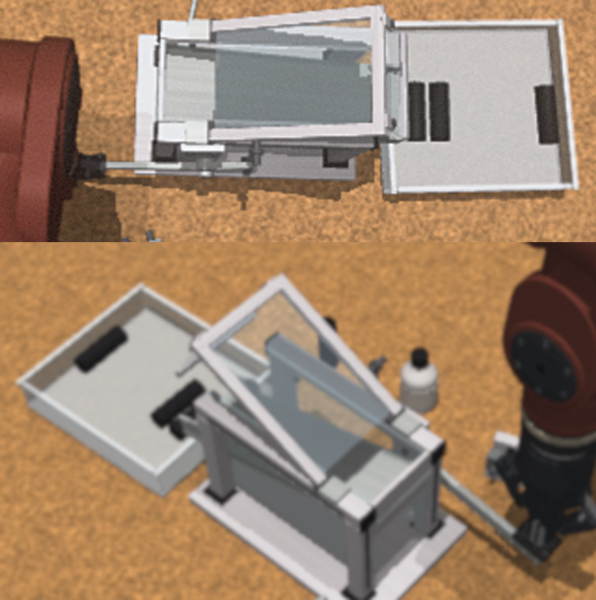

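The lid is open and three tubes show in the tote, at (415,110), (440,110) and (545,112) in the top half. I'll zoom in to confirm the one nearest the spout is on the floor before I close.

```bash
python3 - <<'E'
from h import *
i=robot.grab_frame("top")[190:300,400:550]; j=robot.grab_frame("scene")[120:240,110:260]
w=lambda i:cv2.resize(i,(660,int(660*i.shape[0]/i.shape[1])),interpolation=cv2.INTER_CUBIC)
v=np.vstack([w(i),w(j)]); cv2.imwrite("pics/open2.png",cv2.resize(v,None,fx=600/v.shape[0],fy=600/v.shape[0]))
E
```

```text
(no output)
```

View pics/open2.png

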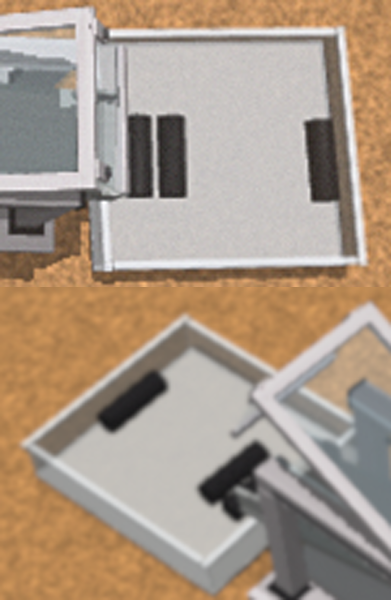

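All three lie on the tote floor, and the nearest is partly under the spout lip. Now a slow close.

```bash
python3 - <<'E'
from h import *
p=np.load("p.npy")
def st(t):
    o=robot.observe(); print(t,round(o["time"],2),round(o["tool_pos"][2]-robot.tip_reach,4),o["ft_force"].round(1))
for th,v in((.38,.02),(.25,.02),(.13,.02),(.06,.012),(.02,.008)):
    robot.line_to(tip(p,th),vel=v); st(th)
robot.line_to(tip(p,0,.001),vel=.005); st(0)
robot.line_to(tip(p,0,.008),vel=.005); st("up8")
robot.line_to(tip(p,0,.10),vel=.1); robot.pause(.5); st("away")
i=robot.grab_frame("top")[190:340,230:550]; j=robot.grab_frame("scene")[110:290,110:410]
w=lambda i:cv2.resize(i,(800,int(800*i.shape[0]/i.shape[1])),interpolation=cv2.INTER_CUBIC)
v=np.vstack([w(i),w(j)]); cv2.imwrite("pics/shut.png",cv2.resize(v,None,fx=600/v.shape[0],fy=600/v.shape[0]))
E
```

```text
0.38 9.9 0.0886 [-1.7  0.   4.1]
0.25 11.12 0.1101 [-1.5 -0.5  3.7]
0.13 12.27 0.1295 [-2.1  1.6  3.9]
0.06 13.38 0.1407 [-1.1  2.3  5.3]
0.02 14.37 0.1469 [0.8 2.  4.4]
0 15.37 0.1509 [ 0.4 -0.6  4.3]
up8 16.92 0.1579 [-0.3  0.5 -0.6]
away 18.48 0.2499 [0.2 0.5 0.3]
```

View pics/shut.png

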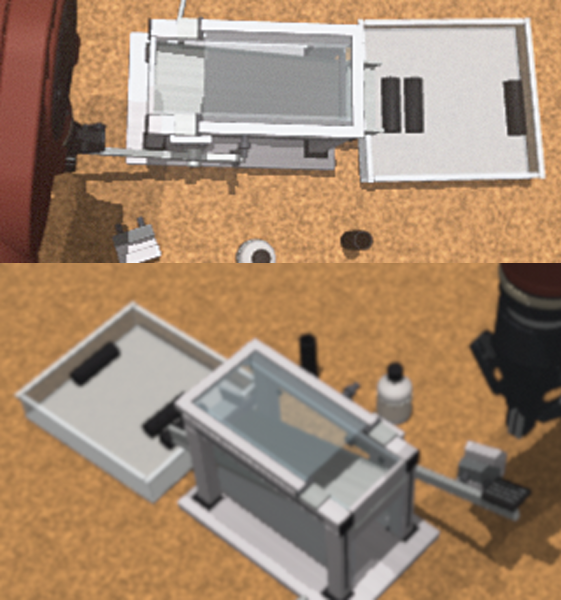

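The lid is flat and shut, the bed is empty, three tubes are in the tote, and the finger is clear at (520,420) in the lower half.

```bash
python3 -c "
from plant import robot
robot.job_done()"
```

```text
the job is handed in; nothing more can be done
```

The chute is empty: all three tubes are in the tote, the lid is shut, and the job is handed in at about 18.5 s of the 42 s allowed.

- **Pressing:** I found the chute from two camera views and touched the pad with the closed fingertips. First contact was at 151 mm, against the 150 mm expected. I pressed along its arc to about 0.5 rad of lever angle, with roughly 4 N on the finger, and held it until the tubes had rolled out.
- **Closing:** I let the lever back up over about 7 s, at 5 to 8 mm/s near the end. The finger still carried about 4 N at the rest height, and the force was gone once I had come 7 mm higher. I then lifted 100 mm clear of the pad.
- **Last pictures:** They show the lid lying flat and shut, the bed empty and three tubes on the tote floor. The tote, sample, bottle and jaw look undisturbed. I saw the driver undisturbed only in part, because the last crop cut it off.
- **Disagreements:** No check failed. The camera fit left errors of up to about 2 pixels, and it only fitted well after I allowed the base plate to sit about 6 mm off the chute's origin. This did not affect the pressing.

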